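Sort the tagged offering cups and lift the offering carrier

ROBOT

A 6-joint arm with a two-finger parallel gripper is mounted at the origin on the work surface. World frame = base frame: x ahead of the robot, y to its left, z up, the work surface at z = 0. Lengths are in m, angles in degrees, forces in N, time in s.
With the tool pointing down it reaches from about 0.375 to 0.9 m from the base axis. Payload 3.1 kg.
Tool frame: the origin (TCP) lies midway between the tips of the shut fingers; the grasp point (between the pads) lies 19 mm behind it (bot.hold_point_z is the distance from the TCP to the grasp point, in m); z points along the fingers, y is the line along which they close (so a half turn about z gives the same grasp; the last joint's range is limited). The gripper opens to 87 mm and grips with 3 to 60 N. Pads are 19 mm wide; open, the fingers measure 117 mm over their backs; the gripper's body (75 mm by 190 mm) begins 51 mm behind the grasp point.
Start: joints at [65.69, 30.224, 82.088, -0, 67.689, -10.227], TCP at [0.152, 0.606, 0.223] pointing down, gripper open.
Joint ranges: [-176.69, 176.69], [-43.24, 126.21], [12.49, 139.97], [-82, 262], [0, 151.66], [-163.58, 163.58]. Speed limits (degrees/s): [159.86, 159.86, 180, 180, 180, 180].

INTERFACE

Orientations are given as a 3x3 rotation matrix whose columns are the frame's x, y, z axes.
In Python, from rig import read_state, optics, order, bot gives the robot as it stands.
- The arm moves only by the tool drive_tool, never from a script. Its argument "steps" is a list of rows, each a list of 7 numbers: the finger opening in mm, from 0 to 87, then the shift along the tool's x, y, z normalised to -1 to 1, where 1 is 0.12 m, then the turn, a rotation vector about the tool's x, y, z normalised to -1 to 1, where 1 is 1.5 rad. In form: [[jaw, tx, ty, tz, ax, ay, az], ...]. A call has 1 to 8 rows; each row is the pose to reach, as a shift and turn from the pose commanded when the call began, along the tool's axes at that moment; what a row does not reach only later rows make up. A row lasts 1/10 s, in which the tool goes at most 50 mm and 8.59 degrees, less where a joint would pass 70% of its speed; a pose out of reach is approached as far as the arm can. A call with a number of a shift or a turn outside -1 to 1 is refused whole. A call with a gripper value outside its range is refused whole. The fingers move at their own pace and stop on an object; the grip force is fixed at half the most. Time passes only in rows, so rows that repeat a pose let the fingers close. It gives the time, the measured TCP pose, the force, the opening and the grip force at its end, in the units of the state.
- read_state(): the state, without advancing time (a new reading comes with each control period).
- optics.capture(name): name is "side" or "top"; returns a dict with "color" (384x512x3 uint8, blue, green, red), "range_z" (384x512 float32, m along the optical axis (not along the pixel's ray), 0 where there is no reading), "fx", "fy", "cx", "cy" (pixels), "D" ([k1, k2, p1, p2, k3] as OpenCV has them; the pictures are not rectified), "rvec" (rotation vector, rad) and "tvec" (3), from world to camera coordinates, as OpenCV has them. Camera axes: x right, y down, z forward; pixel columns grow to the right and rows downward; lengths in m; the calibration is good to about 2 mm. A picture is of the moment at which its call begins.
- order.hand_in(): hands the job in; it is judged then, once.
The state is a dict: "time_s": time; "joint_positions": joint angles; "qvel": joint speeds; "tau": joint torques, N m; "position": TCP position; "tcp_rot": TCP orientation; "force": force on the tool from outside, world axes, zero at the start; "moment": the same for the moment, N m; "opening": opening from 0.0 (shut) to 1.0 (fully open); "grasp_force": force on a finger pad.
Only numpy, scipy, OpenCV 4.12 (cv2) and the standard library are available. Lean on these libraries where they do the work, as an engineer would, in place of code of your own. Each camera call takes 0.05 s, during which the arm holds its last target. There are 200 camera calls.

TASK

Put the red-tagged cup into the red-ringed nest of the black repair stand and the green-tagged cup into the green-ringed nest of the teak carrier, both upright and let go while the carrier still stands on the table. Then pick the carrier up by its handle, lift it at least 10 cm clear of the table, keeping it level all the way with the green-tagged cup aboard, and finish while still holding it there, level and steady, carried by the gripper alone. Keep both cups upright throughout and leave everything else where it stands.

Things in the scene. Friction and masses are not known exactly. Their poses are not given: they have to be found in the camera images.
- cup_green: white porcelain lidded offering cup, one solid piece, 58 high, widest 52 diameter (straight wall from 16 to 50 above its foot; foot 40 diameter), narrow gold line under the lid; flat lid top carries a round green tag 34 in diameter. About 0.11 kg. Origin: centre of its underside, z up. Places swap between starts
- cup_red: white porcelain lidded offering cup, one solid piece, 58 high, widest 52 diameter (straight wall from 16 to 50 above its foot; foot 40 diameter), narrow gold line under the lid; flat lid top carries a round red tag 34 in diameter. About 0.11 kg. Origin: centre of its underside, z up. Places swap between starts
- repair_stand: round black lacquered disc fixed to the table, 90 diameter, 14 high, topped by a red ring (inside diameter 60, outside 68, 8 high) that forms the nest for the red-tagged cup. Origin: centre of its underside. Its place varies, and may swap with the cups'
- repair_nest (a point): centre of the repair stand's nest floor, 14 above the table; the ring around it rises 8 above this floor
- caddy: loose teak offering carrier, 0.42 kg: board 266 (x) by 88 (y) by 14; in the middle a T handle (post 24 by 16; grip bar 50 along x, 16 along y, from 114 to 150 above the underside); green-ringed nest at its +x end; at -x a fixed bronze incense holder, 54 diameter, top 40 above the underside, that balances the cup. Origin: centre of underside; x towards the green ring, z up
- caddy_nest (a point): centre of the carrier's nest floor, at carrier x = +95, 14 above its underside; green ring around it, inside diameter 60, outside 68, 8 high above this floor
- caddy_grip (a point): middle of the carrier's grip bar, 132 above its underside; grip it across its 16 thickness (carrier y), from above; clear of the cup, which in its nest ends 72 above the underside
- censer: squat bronze tripod censer, 108 diameter, 104 high with its two ears, 0.95 kg; leave alone. Origin: centre of its underside
- bell: brass hand bell with turned teak handle, 68 diameter, 110 high, standing mouth down; leave alone. Origin: centre of its underside
- fish_block: hollow rosewood fish block on a round gold base, 132 diameter, 96 high; leave alone. Origin: centre of its underside
- candlestick: brass candlestick, 76 diameter foot, 140 high; leave alone. Origin: centre of its underside
- incense_box: flat rosewood incense box with teak lid, 54 by 154 by 36 high; leave alone. Origin: centre of its underside
- vase: blue porcelain vase, 84 diameter, 130 high; leave alone. Origin: centre of its underside
There are look-alikes about, which are no part of the job. Leave any blue or purple look-alike of the cup_green alone.

How it is judged (in metres and radians):
On the way:
1. both cups seated upright in their own nests and let go, the carrier still standing on the table (horizontal distance between cup_red and repair_nest below 0.012 m and z of cup_red in the frame of repair_nest between -0.005 and 0.005 m and angle between the z axis of cup_red and the z axis of repair_stand, either way round below 0.12 rad and contact force between each of cup_red, cup_green and the fingers below 0.1 N and horizontal distance between cup_green and caddy_nest below 0.012 m and z of cup_green in the frame of caddy_nest between -0.005 and 0.005 m and angle between the z axis of cup_green and the z axis of caddy, either way round below 0.12 rad and height (world z) of caddy below 0.004 m), for 0.2 s.
At the end, for the whole second after the job is handed in: Red-tagged cup in the repair stand's nest, green-tagged cup in the carrier's (12 mm of centre, on its floor, 7 degrees of upright, let go); carrier in the fingers, over 80 mm above the table, within 7 degrees of level, under 0.03 m/s and 0.2 rad/s, over the open table and touching no other thing (horizontal distance between cup_red and repair_nest below 0.012 m and z of cup_red in the frame of repair_nest between -0.005 and 0.005 m and angle between the z axis of cup_red and the z axis of repair_stand, either way round below 0.12 rad and contact force between each of cup_red, cup_green and the fingers below 0.1 N and horizontal distance between cup_green and caddy_nest below 0.012 m and z of cup_green in the frame of caddy_nest between -0.005 and 0.005 m and angle between the z axis of cup_green and the z axis of caddy, either way round below 0.12 rad and height (world z) of caddy above 0.08 m and angle between caddy's own z axis and vertical below 0.12 rad and linear speed of each of caddy, cup_green below 0.03 m/s and angular speed of caddy below 0.2 rad/s and contact force between caddy and the fingers above 1 N and contact force between caddy and censer below 0.2 N and contact force between caddy and bell below 0.2 N and contact force between caddy and fish_block below 0.2 N and contact force between caddy and candlestick below 0.2 N and contact force between caddy and incense_box below 0.2 N and contact force between caddy and vase below 0.2 N and contact force between caddy and repair_stand below 0.2 N and contact force between caddy and cup_red below 0.2 N and (height (world z) of caddy above 0.22 m or (world x of caddy below 0.75 m and world y of caddy between -0.52 and 0.52 m))); the arm keeps its last pose, push and grip.
It fails at once if a bystander is moved by more than 30 mm or tipped (distance of any of censer, bell, fish_block, candlestick, incense_box, vase from where it was at the start of the episode above 0.03 m or angle between any of censer, bell, fish_block, candlestick, incense_box, vase's own z axis and vertical above 0.35 rad).
It fails at once if a cup is tipped over (more than 35 degrees) (angle between any of cup_green, cup_red's own z axis and vertical above 0.6 rad).
It fails at once if the carrier is tilted by more than 17 degrees (angle between caddy's own z axis and vertical above 0.3 rad).
It also fails if it takes over 64 s, if anything falls off the work surface, if the arm or the gripper's body presses on something with over 40 N, if the wrist force passes 120 N, or if a joint passes its speed limit or range.

## Working session

There is one attempt and no reset: what is moved stays moved. The work goes in short steps, Python scripts to look and compute and a tool call to move; the robot and the scene stay as the last step left them, time stands still between calls to the robot, and variables do not carry over. Pictures are saved under pics/ and viewed, at most 10 in all, crops included, and the job is handed in when it is done.

Besides the shell and the picture viewer there is one more tool, called after "Emit:" as name([rows], argument=value, ...), one row to a line, values as JSON. drive_tool: Moves the arm, as the interface text tells. Scaled input: -1 to 1 covers 0.12 m each way for a shift and 1.5 rad each way for a turn. Its arguments: {"type":"object","properties":{"steps":{"type":"array"}},"required":["steps"]}

```bash
mkdir -p pics; ls
python3 - <<'E'
from rig import read_state, optics, bot
import cv2, numpy as np, pickle
s=read_state();print(s, bot.hold_point_z)
d={n:optics.capture(n) for n in("top","side")}
pickle.dump(d,open("cap0.pkl","wb"))
for n in d:
    cv2.imwrite(f"pics/{n}0.png",d[n]["color"]); c=d[n]
    print(n,c["fx"],c["D"],(-cv2.Rodrigues(c["rvec"])[0].T@np.ravel(c["tvec"])))
E
```

```text
pics
{'time_s': 0.0, 'joint_positions': array([ 6.56902870e+01,  3.02792642e+01,  8.21551414e+01, -1.65962328e-03,
        6.76870706e+01, -1.02284721e+01]), 'qvel': array([-0.10932468, -0.02282661,  0.05921915,  0.04514021,  0.06094789,
        0.04788015]), 'tau': array([-1.53565197e-04, -4.40039957e+01, -1.76593208e+01,  6.35053706e-02,
        5.84863883e-02, -1.66992845e-04]), 'position': array([0.15175507, 0.60556267, 0.22157532]), 'tcp_rot': array([[-9.69954259e-01,  2.43285872e-01, -8.48381625e-04],
       [ 2.43287099e-01,  9.69952376e-01, -1.94320174e-03],
       [ 3.50136242e-04, -2.09121711e-03, -9.99997752e-01]]), 'force': array([-0.08783214,  0.23184001,  0.16913361]), 'moment': array([-0.00713857, -0.08325967, -0.01201614]), 'grasp_force': 0.0, 'opening': 1.0011254821480258} 0.0187
top 479.2830483245282 [-0.20435814  0.          0.          0.          0.        ] [ 0.32571339 -0.04170863  1.56617341]
side 409.4529270802521 [-0.01532758  0.          0.          0.          0.        ] [ 0.29131086 -0.7566792   1.01045163]
```

View pics/top0.png

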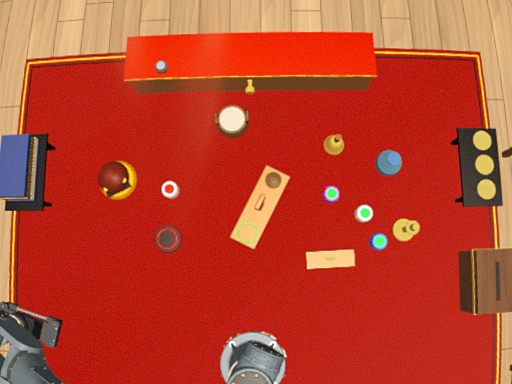

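View pics/side0.png

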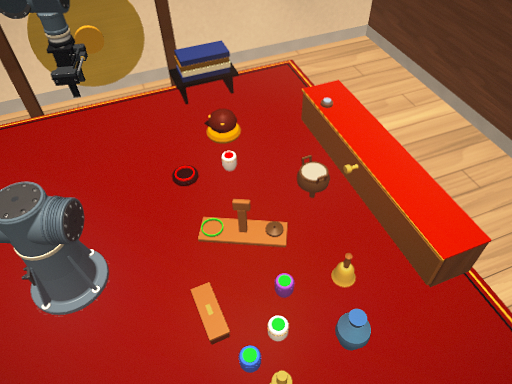

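The top picture shows the red-tagged white cup at (170,189) and the stand at (168,239). The carrier's ring is at (247,233) and its holder at (273,180). Things that could be taken for the green cup are white (364,213), purple (332,194) and blue (379,241). I choose the white one at (364,213), and will check it in a crop.

```bash
cat > h.py <<'E'
import cv2, numpy as np
def ray(c,uv,z):
    K=np.array([[c["fx"],0,c["cx"]],[0,c["fy"],c["cy"]],[0,0,1.]])
    p=cv2.undistortPoints(np.float64(uv).reshape(-1,1,2),K,np.float64(c["D"])).reshape(-1,2)
    R=cv2.Rodrigues(np.float64(c["rvec"]))[0]; o=-R.T@np.ravel(c["tvec"])
    d=np.c_[p,np.ones(len(p))]@R
    return o+d*((z-o[2])/d[:,2])[:,None]
def blobs(c,lo,hi,amin=15,box=None,k=0):
    m=cv2.inRange(cv2.cvtColor(c["color"],cv2.COLOR_BGR2HSV),lo,hi)
    if box: b=np.zeros_like(m);x0,y0,x1,y1=box;b[y0:y1,x0:x1]=255;m&=b
    if k: m=cv2.morphologyEx(m,cv2.MORPH_CLOSE,np.ones((k,k)))
    return [x for x in cv2.findContours(m,cv2.RETR_EXTERNAL,cv2.CHAIN_APPROX_NONE)[0] if cv2.contourArea(x)>=amin]
def circ(c,cnt,z):
    P=ray(c,cnt.reshape(-1,2),z)[:,:2]
    (e,ax,a)=cv2.fitEllipse(np.float32(P*1000)); return np.round(e,1),np.round(ax,1)
E
python3 - <<'E'
from h import *; import pickle
d=pickle.load(open("cap0.pkl","rb"))
G=((50,120,90),(75,255,255))
for n in d:
    c=d[n]; print(n)
    for b in blobs(c,*G,k=3):
        x,y,w,h=cv2.boundingRect(b); print(" green",(x+w/2,y+h/2),"z58",circ(c,b,.058),"z22",circ(c,b,.022))
T=d["top"];S=d["side"]
# white regions/ red tag = hole within the white
for c,bx in((T,(155,175,185,205)),(S,(215,145,245,178))):
    for b in blobs(c,(0,0,150),(179,90,255),box=bx): print("white",cv2.boundingRect(b),circ(c,b,.058))
    x0,y0,x1,y1=bx
bx=(345,195,385,232)
for b in blobs(T,(0,0,150),(179,90,255),box=bx): print("white green cup",circ(T,b,.058))
for c,bx in((T,(150,222,186,256)),(S,(165,160,205,190))):
    for b in blobs(c,(0,0,0),(179,255,90),box=bx,k=5): print("stand",circ(c,b,.014))
# caddy board: teak
for b in blobs(T,(8,40,120),(28,200,255),amin=500,box=(220,155,300,260),k=7):
    P=ray(T,b.reshape(-1,2),.014)[:,:2]*1000; print("board",cv2.minAreaRect(np.float32(P)))
def crop(c,x0,y0,x1,y1): return cv2.resize(c["color"][y0:y1,x0:x1],(390,390),interpolation=cv2.INTER_CUBIC)
cv2.imwrite("pics/crop1.png",np.hstack([crop(T,320,180,398,258),crop(T,226,160,306,240+16)]))
for nm,uv,z in[("fish",(117,180),.05),("censer",(232,119),.08),("bell",(334,144),.08),("vase",(389,162),.1),("candle",(405,230),.07),("box",(331,259),.036),("repair",(168,239),.014),("grip",(260,202),.15)]:
    print(nm,ray(T,uv,z)[0].round(3))
E
```

```text
top
 green (380.0, 241.0) z58 (array([ 387.1, -407. ]), array([27.4, 29.4])) z22 (array([ 388.5, -415.7]), array([28. , 30.1]))
 green (365.5, 213.5) z58 (array([ 477.8, -363.5]), array([24.8, 26.4])) z22 (array([ 481.5, -371.2]), array([25.4, 27. ]))
 green (332.0, 193.5) z58 (array([ 542.3, -258.3]), array([26.8, 27.6])) z22 (array([ 547.4, -263.5]), array([27.4, 28.3]))
side
 green (250.0, 355.5) z58 (array([ 387.4, -408.8]), array([30.2, 31.9])) z22 (array([ 391.1, -395.6]), array([31.3, 33.1]))
 green (278.5, 324.5) z58 (array([ 478.9, -364.7]), array([30.2, 31. ])) z22 (array([ 486. , -349.9]), array([31.4, 32.1]))
 green (284.5, 280.5) z58 (array([ 542.5, -259.8]), array([30.1, 31. ])) z22 (array([ 552., -241.]), array([31.2, 32.2]))
 green (212.0, 228.0) z58 (array([418.1, -18.4]), array([61.1, 61.5])) z22 (array([422.9,   9.5]), array([63.4, 63.8]))
white (161, 181, 18, 17) (array([561. , 260.4]), array([50.1, 57.3]))
white (222, 151, 14, 20) (array([556.5, 234.5]), array([ 45.3, 100.3]))
white green cup (array([ 476.8, -359.6]), array([50.5, 56.8]))
stand (array([402.9, 296.9]), array([36. , 79.7]))
stand (array([403.7, 260. ]), array([81.4, 88. ]))
board ((507.5853271484375, -28.608505249023438), (90.75128173828125, 268.2520751953125), 62.814971923828125)
fish [0.595 0.439 0.05 ]
censer [0.784 0.058 0.08 ]
bell [ 0.697 -0.269  0.08 ]
vase [ 0.633 -0.439  0.1  ]
candle [ 0.419 -0.489  0.07 ]
box [ 0.333 -0.254  0.036]
repair [0.403 0.272 0.014]
grip [ 0.505 -0.03   0.15 ]
```

View pics/crop1.png

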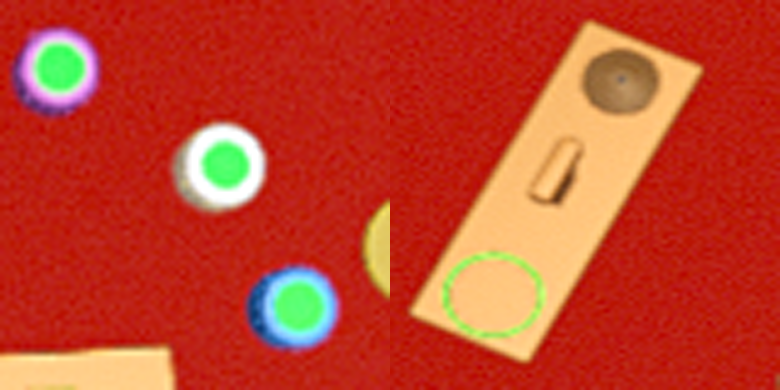

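The crop confirms the white-bodied cup at top (365,213). The purple and blue ones are look-alikes. The carrier's ring is empty, with the handle at about (260,202). Next I refine the red cup, stand and carrier.

Run:
```python
from h import *; import pickle
d=pickle.load(open("cap0.pkl","rb"));T=d["top"];S=d["side"]
def pts(c,lo,hi,bx):
    m=cv2.inRange(cv2.cvtColor(c["color"],cv2.COLOR_BGR2HSV),lo,hi);b=np.zeros_like(m);x0,y0,x1,y1=bx;b[y0:y1,x0:x1]=255
    return cv2.findNonZero(m&b)
for n,c,bx in(("T",T,(155,175,185,205)),("S",S,(215,145,245,166))):
    h=cv2.convexHull(pts(c,(0,0,150),(179,90,255),bx))
    m=np.zeros((384,512),np.uint8);cv2.fillConvexPoly(m,h,255)
    hsv=cv2.cvtColor(c["color"],cv2.COLOR_BGR2HSV)
    m&=cv2.inRange(hsv[...,1],150,255)
    nn,_,st,ce=cv2.connectedComponentsWithStats(m)
    for i in range(1,nn):
        if st[i,4]>10: print("redtag",n,st[i],ray(c,ce[i],.058).round(4))
for n,c,bx in(("T",T,(150,222,186,256)),("S",S,(165,160,205,190))):
    h=cv2.convexHull(pts(c,(0,0,0),(179,255,95),bx)); print("stand",n,circ(c,h,.014),circ(c,h,.008), cv2.boundingRect(h))
for n,c,bx in(("T",T,(226,212,265,252)),("S",S,(195,212,230,242))):
    h=cv2.convexHull(pts(c,(32,60,90),(80,255,255),bx)); print("ring",n,circ(c,h,.022),cv2.boundingRect(h))
# incense holder top centre
for n,c,bx in(("T",T,(262,168,285,192)),):
    p=pts(c,(0,0,0),(179,255,150),bx); h=cv2.convexHull(p); print("holder",circ(c,h,.04),cv2.boundingRect(h))
# side board
for b in blobs(S,(5,60,60),(28,255,255),amin=300,box=(190,190,295,250),k=5): print(cv2.boundingRect(b))
# grip bar by depth
for n,c in d.items():
    v,u=np.mgrid[0:384,0:512];K=np.array([[c["fx"],0,c["cx"]],[0,c["fy"],c["cy"]],[0,0,1.]])
    p=cv2.undistortPoints(np.float64(np.c_[u.ravel(),v.ravel()]).reshape(-1,1,2),K,np.float64(c["D"])).reshape(-1,2)
    z=c["range_z"].ravel();R=cv2.Rodrigues(np.float64(c["rvec"]))[0]
    W=(np.c_[p,np.ones(len(p))]*z[:,None]-np.ravel(c["tvec"]))@R
    s=(z>0)&(abs(W[:,0]-.507)<.06)&(abs(W[:,1]+.028)<.06)&(W[:,2]>.14)&(W[:,2]<.17)
    q=W[s];print("bar",n,s.sum(),q.mean(0).round(4),cv2.minAreaRect(np.float32(q[:,:2]*1000)))
    for nm,x,y,r in(("redcup",.56,.26,.03),("green",.478,-.364,.03)):
        s=(z>0)&(np.hypot(W[:,0]-x,W[:,1]-y)<r)&(W[:,2]>.05)&(W[:,2]<.07);q=W[s]
        print(nm,n,s.sum(),((q.max(0)+q.min(0))/2).round(4),np.median(q[:,2]).round(4))
```

```text
redtag T [165 185   9   8  58] [[0.5629 0.2629 0.058 ]]
redtag S [225 152   8   6  40] [[0.564  0.2599 0.058 ]]
stand T (array([404.3, 274.2]), array([83.3, 86.7])) (array([404.6, 275.4]), array([83.6, 87. ])) (155, 226, 26, 26)
stand S (array([403.9, 262.9]), array([89.5, 90.7])) (array([404.6, 269. ]), array([90.1, 91.3])) (172, 167, 26, 19)
ring T (array([423.3,  14.4]), array([67.4, 67.5])) (237, 222, 21, 21)
ring S (array([423.2,  10.9]), array([67.6, 70.7])) (201, 218, 23, 19)
holder (array([591.4, -71.1]), array([44.8, 46.5])) (266, 173, 15, 14)
(198, 198, 90, 50)
bar top 91 [ 0.5054 -0.0298  0.1504] ((506.0500183105469, -29.551612854003906), (16.220951080322266, 48.91560363769531), 62.9055290222168)
redcup top 196 [0.5608 0.2634 0.0583] 0.0569
green top 192 [ 0.4784 -0.3609  0.0595] 0.0581
bar side 107 [ 0.5072 -0.033   0.1481] ((507.0834045410156, -31.45370101928711), (17.657955169677734, 48.369136810302734), 67.11438751220703)
redcup side 120 [0.5618 0.2598 0.0567] 0.0569
green side 329 [ 0.478  -0.3641  0.0565] 0.0569
```

```bash
cat > plan.py <<'E'
import numpy as np
def plan(cur,*wps):
    """cur,wps: x,y,z (mm), yaw of tool y (deg); prints the end row of each call"""
    cur=np.array(cur,float)
    for w in wps:
        w=np.array(w,float); print("->",w)
        while True:
            d=w-cur; p=np.radians(cur[3])
            t=np.array([[-np.sin(p),np.cos(p),0],[np.cos(p),np.sin(p),0],[0,0,-1]])@d[:3]/120
            a=-np.radians(d[3])/1.5
            n=max(1,int(np.ceil(max(abs(t).max()/.98,abs(a)/.45)-1e-9)))
            print("  ",np.r_[t/n,a/n].round(3),"mm",(np.linalg.norm(d[:3])/n).round())
            cur=cur+d/n
            if n==1: break
def now():
    from rig import read_state
    s=read_state();R=s["tcp_rot"];y=R[:,1]
    print("t",round(s["time_s"],2),"p",(s["position"]*1000).round(1),"yaw",np.degrees(np.arctan2(y[1],y[0])).round(1),"tilt",np.degrees(R[:2,2]).round(2),"open",round(s["opening"]*87,1),"gf",round(s["grasp_force"],1),"F",s["force"].round(1),"q",s["joint_positions"].round(0))
E
python3 - <<'E'
from plan import *
plan([152,606,223,75.9],[563,261,190,30])
E
```

```text
-> [563. 261. 190.  30.]
   [-0.804 -0.391  0.055  0.107] mm 108.0
   [-0.856 -0.257  0.055  0.107] mm 108.0
   [-0.887 -0.118  0.055  0.107] mm 108.0
   [-0.894  0.025  0.055  0.107] mm 108.0
   [-0.878  0.168  0.055  0.107] mm 108.0
```

Emit:
drive_tool([
  [87, -0.27, -0.13, 0.018, 0, 0, 0.036],
  [87, -0.54, -0.26, 0.036, 0, 0, 0.072],
  [87, -0.804, -0.391, 0.055, 0, 0, 0.107],
  [87, -0.804, -0.391, 0.055, 0, 0, 0.107],
])

```text
time_s: 0.5
position: [0.2368, 0.5343, 0.2151]
tcp_rot: [[-0.917, 0.4, -0.0], [0.4, 0.917, -0.003], [-0.001, -0.003, -1.0]]
force: [-0.7, 0.4, 0.3]
opening: 0.996
grasp_force: 0.0
```

Emit:
drive_tool([
  [87, -0.28, -0.08, 0.018, 0, 0, 0.036],
  [87, -0.56, -0.17, 0.036, 0, 0, 0.072],
  [87, -0.856, -0.257, 0.055, 0, 0, 0.107],
  [87, -0.856, -0.257, 0.055, 0, 0, 0.107],
])

```text
time_s: 0.9
position: [0.319, 0.4663, 0.2089]
tcp_rot: [[-0.841, 0.541, 0.0], [0.541, 0.841, -0.001], [-0.001, -0.001, -1.0]]
force: [-0.8, -0.1, 0.3]
opening: 1.002
grasp_force: 0.0
```

Emit:
drive_tool([
  [87, -0.3, -0.04, 0.018, 0, 0, 0.036],
  [87, -0.6, -0.08, 0.036, 0, 0, 0.072],
  [87, -0.887, -0.118, 0.055, 0, 0, 0.107],
  [87, -0.887, -0.118, 0.055, 0, 0, 0.107],
])

```text
time_s: 1.3
position: [0.4011, 0.3979, 0.2024]
tcp_rot: [[-0.745, 0.668, 0.001], [0.668, 0.745, -0.0], [-0.001, 0.0, -1.0]]
force: [0.2, -0.7, 0.3]
opening: 0.998
grasp_force: 0.0
```

Emit:
drive_tool([
  [87, -0.3, 0.008, 0.018, 0, 0, 0.036],
  [87, -0.6, 0.016, 0.036, 0, 0, 0.072],
  [87, -0.894, 0.025, 0.055, 0, 0, 0.107],
  [87, -0.894, 0.025, 0.055, 0, 0, 0.107],
])

```text
time_s: 1.7
position: [0.4834, 0.3292, 0.1959]
tcp_rot: [[-0.629, 0.777, 0.002], [0.777, 0.629, 0.0], [-0.001, 0.001, -1.0]]
force: [-1.2, -0.3, 0.3]
opening: 0.996
grasp_force: 0.0
```

Emit:
drive_tool([
  [87, -0.3, 0.056, 0.018, 0, 0, 0.036],
  [87, -0.6, 0.112, 0.036, 0, 0, 0.072],
  [87, -0.878, 0.168, 0.055, 0, 0, 0.107],
  [87, -0.878, 0.168, 0.055, 0, 0, 0.107],
  [87, -0.878, 0.168, 0.055, 0, 0, 0.107],
  [87, -0.878, 0.168, 0.055, 0, 0, 0.107],
])

```text
time_s: 2.3
position: [0.561, 0.2627, 0.1893]
tcp_rot: [[-0.501, 0.865, -0.002], [0.865, 0.501, 0.0], [0.001, -0.001, -1.0]]
force: [0.3, -0.1, 0.3]
opening: 0.996
grasp_force: 0.0
```

```bash
python3 -c "
from plan import *
now();plan([563,261,190,30],[563,261,100,30],[563,261,21,30])"
```

```text
t 2.3 p [561.  262.7 189.3] yaw 30.1 tilt [-0.1   0.02] open 86.7 gf 0.0 F [ 0.3 -0.1  0.3] q [ 15.  32.  85.   0.  63. -15.]
-> [563. 261. 100.  30.]
   [ 0.    0.    0.75 -0.  ] mm 90.0
-> [563. 261.  21.  30.]
   [ 0.     0.     0.658 -0.   ] mm 79.0
```

Emit:
drive_tool([
  [87, 0, 0, 0.25, 0, 0, 0],
  [87, 0, 0, 0.5, 0, 0, 0],
  [87, 0, 0, 0.75, 0, 0, 0],
  [87, 0, 0, 0.75, 0, 0, 0],
  [87, 0, 0, 0.75, 0, 0, 0],
])

```text
time_s: 2.8
position: [0.5618, 0.2622, 0.0997]
tcp_rot: [[-0.501, 0.866, -0.001], [0.866, 0.501, -0.0], [0.001, -0.001, -1.0]]
force: [0.4, 0.0, 1.0]
opening: 0.996
grasp_force: 0.0
```

Emit:
drive_tool([
  [87, 0, 0, 0.16, 0, 0, 0],
  [87, 0, 0, 0.33, 0, 0, 0],
  [87, 0, 0, 0.5, 0, 0, 0],
  [87, 0, 0, 0.6, 0, 0, 0],
  [87, 0, 0, 0.655, 0, 0, 0],
  [87, 0, 0, 0.655, 0, 0, 0],
  [87, 0, 0, 0.655, 0, 0, 0],
])

```text
time_s: 3.5
position: [0.5636, 0.2615, 0.022]
tcp_rot: [[-0.499, 0.866, 0.002], [0.866, 0.499, 0.001], [-0.0, 0.002, -1.0]]
force: [0.4, -0.1, -0.1]
opening: 0.994
grasp_force: 0.0
```

Emit:
drive_tool([
  [65, 0, 0, 0, 0, 0, 0],
  [58, 0, 0, 0, 0, 0, 0],
  [54, 0, 0, 0, 0, 0, 0],
  [50, 0, 0, 0, 0, 0, 0],
  [45, 0, 0, 0, 0, 0, 0],
  [45, 0, 0, 0, 0, 0, 0],
  [45, 0, 0, 0, 0, 0, 0],
  [45, 0, 0, 0, 0, 0, 0],
])

```text
time_s: 4.3
position: [0.5631, 0.2612, 0.0211]
tcp_rot: [[-0.499, 0.867, 0.001], [0.867, 0.499, 0.0], [-0.0, 0.001, -1.0]]
force: [0.1, 0.4, 0.6]
opening: 0.586
grasp_force: 30.0
```

```bash
python3 -c "
from plan import *
now();plan([563,261,21,30],[563,261,81,30],[404,272,81,30],[404,272,36,30])"
```

```text
t 4.3 p [563.1 261.2  21.1] yaw 29.9 tilt [0.03 0.01] open 51.0 gf 30.0 F [0.1 0.4 0.6] q [ 15.  45.  90.   0.  44. -15.]
-> [563. 261.  81.  30.]
   [ 0.   0.  -0.5 -0. ] mm 60.0
-> [404. 272.  81.  30.]
   [ 0.371 -0.551  0.    -0.   ] mm 80.0
   [ 0.371 -0.551  0.    -0.   ] mm 80.0
-> [404. 272.  36.  30.]
   [ 0.     0.     0.375 -0.   ] mm 45.0
```

Emit:
drive_tool([
  [45, 0, 0, -0.1, 0, 0, 0],
  [45, 0, 0, -0.3, 0, 0, 0],
  [45, 0, 0, -0.5, 0, 0, 0],
  [45, 0, 0, -0.5, 0, 0, 0],
])

```text
time_s: 4.7
position: [0.5652, 0.2618, 0.0847]
tcp_rot: [[-0.499, 0.867, 0.007], [0.867, 0.499, 0.002], [-0.002, 0.007, -1.0]]
force: [0.8, -0.3, -1.1]
opening: 0.587
grasp_force: 30.0
```

Emit:
drive_tool([
  [45, 0.1, -0.15, 0, 0, 0, 0],
  [45, 0.2, -0.3, 0, 0, 0, 0],
  [45, 0.3, -0.45, 0, 0, 0, 0],
  [45, 0.371, -0.551, 0, 0, 0, 0],
])

```text
time_s: 5.1
position: [0.4806, 0.2663, 0.0803]
tcp_rot: [[-0.499, 0.866, -0.003], [0.866, 0.499, -0.001], [0.001, -0.003, -1.0]]
force: [-0.4, 0.3, -0.3]
opening: 0.594
grasp_force: 30.0
```

Emit:
drive_tool([
  [45, 0.1, -0.15, 0, 0, 0, 0],
  [45, 0.2, -0.3, 0, 0, 0, 0],
  [45, 0.3, -0.45, 0, 0, 0, 0],
  [45, 0.371, -0.551, 0, 0, 0, 0],
  [45, 0.371, -0.551, 0, 0, 0, 0],
  [45, 0.371, -0.551, 0, 0, 0, 0],
])

```text
time_s: 5.7
position: [0.4047, 0.2726, 0.081]
tcp_rot: [[-0.499, 0.866, 0.002], [0.866, 0.499, 0.0], [-0.0, 0.002, -1.0]]
force: [0.8, 0.7, -0.5]
opening: 0.589
grasp_force: 30.0
```

Emit:
drive_tool([
  [45, 0, 0, 0.1, 0, 0, 0],
  [45, 0, 0, 0.2, 0, 0, 0],
  [45, 0, 0, 0.28, 0, 0, 0],
  [45, 0, 0, 0.33, 0, 0, 0],
  [45, 0, 0, 0.36, 0, 0, 0],
  [45, 0, 0, 0.37, 0, 0, 0],
  [45, 0, 0, 0.375, 0, 0, 0],
  [45, 0, 0, 0.375, 0, 0, 0],
])

```text
time_s: 6.5
position: [0.404, 0.2724, 0.0361]
tcp_rot: [[-0.499, 0.867, 0.0], [0.867, 0.499, 0.0], [-0.0, 0.001, -1.0]]
force: [-0.5, 0.0, -0.4]
opening: 0.584
grasp_force: 30.0
```

```bash
python3 -c "
from plan import *
now()
from rig import optics; import cv2
c=optics.capture('side');cv2.imwrite('pics/s1.png',cv2.resize(c['color'][120:230,140:290],(750,550)))"
```

```text
t 6.5 p [404.  272.4  36.1] yaw 29.9 tilt [0.03 0.01] open 50.8 gf 30.0 F [-0.5  0.  -0.4] q [ 21.  38. 110.   0.  32.  -9.]
```

View pics/s1.png

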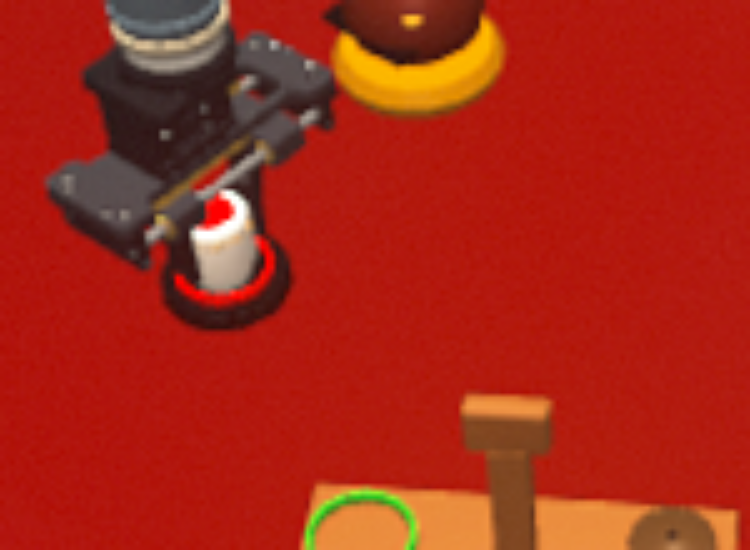

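The cup stands inside the red ring: crop centre (225,260), ring spanning 170–280. I'll lower it the last millimetre, let go and move on.

Emit:
drive_tool([
  [45, 0, 0, 0.008, 0, 0, 0],
  [45, 0, 0, 0.008, 0, 0, 0],
  [54, 0, 0, 0.008, 0, 0, 0],
  [62, 0, 0, 0.008, 0, 0, 0],
  [75, 0, 0, 0.008, 0, 0, 0],
  [87, 0, 0, 0.008, 0, 0, 0],
  [87, 0, 0, 0.008, 0, 0, 0],
])

```text
time_s: 7.25
position: [0.4038, 0.2723, 0.035]
tcp_rot: [[-0.499, 0.867, 0.0], [0.867, 0.499, 0.0], [-0.0, 0.0, -1.0]]
force: [0.6, 0.1, -0.2]
opening: 0.9
grasp_force: 0.0
```

```bash
python3 -c "
from plan import *
now();plan([404,272,35,30],[404,272,150,30],[440,20,210,-20],[478,-364,160,-60],[478,-364,60,-60],[478,-364,21,-60])"
```

```text
t 7.25 p [403.8 272.3  35. ] yaw 29.9 tilt [0. 0.] open 78.3 gf 0.0 F [ 0.6  0.1 -0.2] q [ 21.  39. 110.   0.  32.  -9.]
-> [404. 272. 150.  30.]
   [ 0.     0.    -0.958 -0.   ] mm 115.0
-> [440.  20. 210. -20.]
   [-0.656 -0.263 -0.167  0.194] mm 87.0
   [-0.704 -0.064 -0.167  0.194] mm 87.0
   [-0.693  0.141 -0.167  0.194] mm 87.0
-> [ 478. -364.  160.  -60.]
   [-0.966  0.464  0.139  0.155] mm 130.0
   [-0.833  0.674  0.139  0.155] mm 130.0
   [-0.655  0.848  0.139  0.155] mm 130.0
-> [ 478. -364.   60.  -60.]
   [ 0.     0.     0.833 -0.   ] mm 100.0
-> [ 478. -364.   21.  -60.]
   [ 0.     0.     0.325 -0.   ] mm 39.0
```

Emit:
drive_tool([
  [87, 0, 0, -0.15, 0, 0, 0],
  [87, 0, 0, -0.4, 0, 0, 0],
  [87, 0, 0, -0.7, 0, 0, 0],
  [87, 0, 0, -0.958, 0, 0, 0],
  [87, 0, 0, -0.958, 0, 0, 0],
])

```text
time_s: 7.75
position: [0.4064, 0.2734, 0.1537]
tcp_rot: [[-0.499, 0.866, 0.008], [0.866, 0.499, 0.003], [-0.001, 0.009, -1.0]]
force: [0.3, -0.3, -0.1]
opening: 0.997
grasp_force: 0.0
```

Emit:
drive_tool([
  [87, -0.22, -0.088, -0.055, 0, 0, 0.065],
  [87, -0.44, -0.175, -0.11, 0, 0, 0.13],
  [87, -0.656, -0.263, -0.167, 0, 0, 0.194],
  [87, -0.656, -0.263, -0.167, 0, 0, 0.194],
])

```text
time_s: 8.15
position: [0.416, 0.1861, 0.1699]
tcp_rot: [[-0.225, 0.974, -0.0], [0.974, 0.225, -0.001], [-0.001, -0.0, -1.0]]
force: [1.4, -0.1, 0.1]
opening: 1.004
grasp_force: 0.0
```

Emit:
drive_tool([
  [87, -0.235, -0.02, -0.055, 0, 0, 0.065],
  [87, -0.47, -0.04, -0.11, 0, 0, 0.13],
  [87, -0.704, -0.064, -0.167, 0, 0, 0.194],
  [87, -0.704, -0.064, -0.167, 0, 0, 0.194],
])

```text
time_s: 8.55
position: [0.4286, 0.1027, 0.19]
tcp_rot: [[0.063, 0.998, 0.001], [0.998, -0.063, -0.0], [-0.0, 0.001, -1.0]]
force: [-0.2, 1.2, -0.1]
opening: 1.0
grasp_force: 0.0
```

Emit:
drive_tool([
  [87, -0.23, 0.047, -0.055, 0, 0, 0.065],
  [87, -0.46, 0.094, -0.11, 0, 0, 0.13],
  [87, -0.693, 0.141, -0.167, 0, 0, 0.194],
  [87, -0.693, 0.141, -0.167, 0, 0, 0.194],
])

```text
time_s: 8.95
position: [0.4411, 0.0189, 0.2101]
tcp_rot: [[0.345, 0.939, 0.002], [0.939, -0.345, -0.001], [0.0, 0.002, -1.0]]
force: [-0.2, 0.0, 1.0]
opening: 1.002
grasp_force: 0.0
```

Emit:
drive_tool([
  [87, -0.24, 0.116, 0.035, 0, 0, 0.039],
  [87, -0.48, 0.232, 0.07, 0, 0, 0.078],
  [87, -0.72, 0.348, 0.105, 0, 0, 0.117],
  [87, -0.966, 0.464, 0.139, 0, 0, 0.155],
  [87, -0.966, 0.464, 0.139, 0, 0, 0.155],
])

```text
time_s: 9.45
position: [0.4531, -0.1093, 0.1923]
tcp_rot: [[0.551, 0.834, 0.0], [0.834, -0.551, -0.0], [-0.0, 0.0, -1.0]]
force: [0.6, 1.3, 0.4]
opening: 1.0
grasp_force: 0.0
```

Emit:
drive_tool([
  [87, -0.21, 0.168, 0.035, 0, 0, 0.039],
  [87, -0.42, 0.337, 0.07, 0, 0, 0.078],
  [87, -0.63, 0.505, 0.105, 0, 0, 0.117],
  [87, -0.833, 0.674, 0.139, 0, 0, 0.155],
  [87, -0.833, 0.674, 0.139, 0, 0, 0.155],
])

```text
time_s: 9.95
position: [0.466, -0.2373, 0.1757]
tcp_rot: [[0.728, 0.685, 0.001], [0.685, -0.728, -0.001], [0.0, 0.001, -1.0]]
force: [0.5, 1.0, 0.1]
opening: 1.0
grasp_force: 0.0
```

Emit:
drive_tool([
  [87, -0.16, 0.212, 0.035, 0, 0, 0.039],
  [87, -0.33, 0.424, 0.07, 0, 0, 0.078],
  [87, -0.49, 0.636, 0.105, 0, 0, 0.117],
  [87, -0.655, 0.848, 0.139, 0, 0, 0.155],
  [87, -0.655, 0.848, 0.139, 0, 0, 0.155],
  [87, -0.655, 0.848, 0.139, 0, 0, 0.155],
  [87, -0.655, 0.848, 0.139, 0, 0, 0.155],
])

```text
time_s: 10.65
position: [0.4771, -0.3607, 0.1595]
tcp_rot: [[0.865, 0.502, -0.002], [0.502, -0.865, 0.003], [0.0, -0.003, -1.0]]
force: [0.2, -0.3, 0.2]
opening: 1.002
grasp_force: 0.0
```

```bash
python3 -c "
from plan import *
now()
from rig import optics; import cv2
from h import *
c=optics.capture('side');cv2.imwrite('pics/s2.png',cv2.resize(c['color'][130:384,140:400],(614,600)))
for b in blobs(c,(50,120,90),(75,255,255),k=3): print(circ(c,b,.058))"
```

```text
t 10.65 p [ 477.1 -360.7  159.5] yaw -59.9 tilt [-0.09  0.15] open 87.2 gf 0.0 F [ 0.2 -0.3  0.2] q [-48.  33.  89.   0.  58.  12.]
(array([ 387.4, -408.8]), array([30.2, 31.9]))
(array([ 478.9, -364.7]), array([30.2, 31. ]))
(array([418.4, -17.8]), array([60.4, 61.6]))
```

View pics/s2.png

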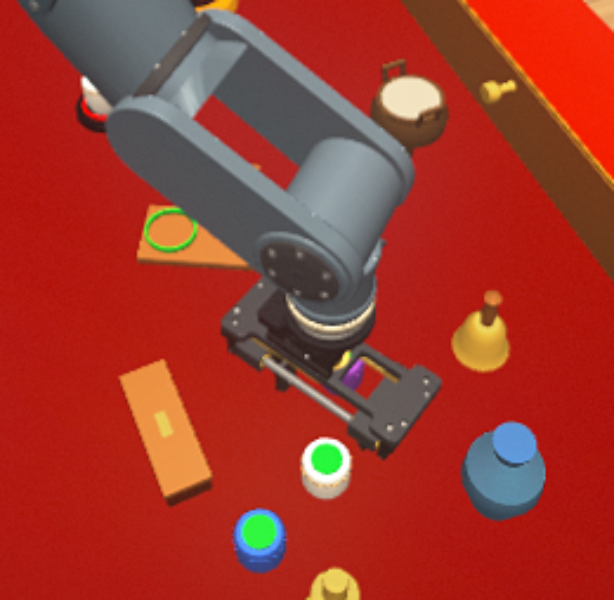

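The white green-tagged cup is at crop (326,465) and hasn't moved. The gripper above it is clear of the vase (505,470) and the candlestick (335,590), so I descend.

Emit:
drive_tool([
  [87, 0, 0, 0.25, 0, 0, 0],
  [87, 0, 0, 0.5, 0, 0, 0],
  [87, 0, 0, 0.7, 0, 0, 0],
  [87, 0, 0, 0.833, 0, 0, 0],
  [87, 0, 0, 0.833, 0, 0, 0],
  [87, 0, 0, 0.833, 0, 0, 0],
])

```text
time_s: 11.3
position: [0.4773, -0.3627, 0.0604]
tcp_rot: [[0.866, 0.5, -0.0], [0.5, -0.866, 0.0], [0.0, -0.0, -1.0]]
force: [0.5, 0.2, 0.2]
opening: 1.002
grasp_force: 0.0
```

Emit:
drive_tool([
  [87, 0, 0, 0.1, 0, 0, 0],
  [87, 0, 0, 0.2, 0, 0, 0],
  [87, 0, 0, 0.28, 0, 0, 0],
  [87, 0, 0, 0.325, 0, 0, 0],
  [87, 0, 0, 0.325, 0, 0, 0],
  [87, 0, 0, 0.325, 0, 0, 0],
])

```text
time_s: 11.9
position: [0.4771, -0.3637, 0.0208]
tcp_rot: [[0.866, 0.499, -0.0], [0.499, -0.866, 0.0], [-0.0, -0.0, -1.0]]
force: [0.7, -1.0, 0.2]
opening: 0.996
grasp_force: 0.0
```

Emit:
drive_tool([
  [65, 0, 0, 0, 0, 0, 0],
  [58, 0, 0, 0, 0, 0, 0],
  [54, 0, 0, 0, 0, 0, 0],
  [50, 0, 0, 0, 0, 0, 0],
  [45, 0, 0, 0, 0, 0, 0],
  [45, 0, 0, 0, 0, 0, 0],
  [45, 0, 0, 0, 0, 0, 0],
  [45, 0, 0, 0, 0, 0, 0],
])

```text
time_s: 12.7
position: [0.4771, -0.3636, 0.0212]
tcp_rot: [[0.866, 0.499, 0.0], [0.499, -0.866, -0.0], [0.0, 0.0, -1.0]]
force: [0.1, 0.2, 1.2]
opening: 0.588
grasp_force: 30.0
```

```bash
python3 -c "
from plan import *
now();plan([478,-364,21,-60],[478,-364,121,-60],[423,13,121,-117.4],[423,13,36,-117.4])"
```

```text
t 12.7 p [ 477.1 -363.6   21.2] yaw -60.0 tilt [ 0. -0.] open 51.1 gf 30.0 F [0.1 0.2 1.2] q [-48.  44.  93.  -0.  42.  12.]
-> [ 478. -364.  121.  -60.]
   [ 0.     0.    -0.833 -0.   ] mm 100.0
-> [ 423.    13.   121.  -117.4]
   [ 0.293 -0.737  0.     0.167] mm 95.0
   [ 0.102 -0.787  0.     0.167] mm 95.0
   [-0.097 -0.788  0.     0.167] mm 95.0
   [-0.289 -0.739  0.     0.167] mm 95.0
-> [ 423.    13.    36.  -117.4]
   [ 0.     0.     0.708 -0.   ] mm 85.0
```

Emit:
drive_tool([
  [45, 0, 0, -0.1, 0, 0, 0],
  [45, 0, 0, -0.3, 0, 0, 0],
  [45, 0, 0, -0.5, 0, 0, 0],
  [45, 0, 0, -0.7, 0, 0, 0],
  [45, 0, 0, -0.833, 0, 0, 0],
  [45, 0, 0, -0.833, 0, 0, 0],
])

```text
time_s: 13.3
position: [0.4785, -0.365, 0.1241]
tcp_rot: [[0.866, 0.499, 0.004], [0.499, -0.866, -0.005], [0.001, 0.006, -1.0]]
force: [0.7, 0.1, -1.0]
opening: 0.585
grasp_force: 30.0
```

Emit:
drive_tool([
  [45, 0.06, -0.15, 0, 0, 0, 0.034],
  [45, 0.12, -0.3, 0, 0, 0, 0.068],
  [45, 0.18, -0.45, 0, 0, 0, 0.102],
  [45, 0.24, -0.6, 0, 0, 0, 0.136],
  [45, 0.293, -0.737, 0, 0, 0, 0.167],
])

```text
time_s: 13.8
position: [0.4626, -0.268, 0.1202]
tcp_rot: [[0.964, 0.267, -0.002], [0.267, -0.964, 0.001], [-0.001, -0.002, -1.0]]
force: [-0.3, -0.0, -1.3]
opening: 0.588
grasp_force: 30.0
```

Emit:
drive_tool([
  [45, 0.02, -0.16, 0, 0, 0, 0.034],
  [45, 0.04, -0.32, 0, 0, 0, 0.068],
  [45, 0.06, -0.48, 0, 0, 0, 0.102],
  [45, 0.08, -0.64, 0, 0, 0, 0.136],
  [45, 0.102, -0.787, 0, 0, 0, 0.167],
])

```text
time_s: 14.3
position: [0.4489, -0.1739, 0.1204]
tcp_rot: [[1.0, 0.02, -0.002], [0.02, -1.0, 0.001], [-0.002, -0.001, -1.0]]
force: [0.1, -0.3, -0.9]
opening: 0.59
grasp_force: 30.0
```

Emit:
drive_tool([
  [45, -0.02, -0.16, 0, 0, 0, 0.034],
  [45, -0.04, -0.32, 0, 0, 0, 0.068],
  [45, -0.06, -0.48, 0, 0, 0, 0.102],
  [45, -0.08, -0.64, 0, 0, 0, 0.136],
  [45, -0.097, -0.788, 0, 0, 0, 0.167],
])

```text
time_s: 14.8
position: [0.4352, -0.0798, 0.1205]
tcp_rot: [[0.974, -0.229, -0.001], [-0.229, -0.974, 0.001], [-0.002, -0.0, -1.0]]
force: [0.4, 0.3, -1.3]
opening: 0.588
grasp_force: 30.0
```

Emit:
drive_tool([
  [45, -0.06, -0.15, 0, 0, 0, 0.034],
  [45, -0.12, -0.3, 0, 0, 0, 0.068],
  [45, -0.18, -0.45, 0, 0, 0, 0.102],
  [45, -0.24, -0.6, 0, 0, 0, 0.136],
  [45, -0.289, -0.739, 0, 0, 0, 0.167],
  [45, -0.289, -0.739, 0, 0, 0, 0.167],
  [45, -0.289, -0.739, 0, 0, 0, 0.167],
])

```text
time_s: 15.5
position: [0.4223, 0.0134, 0.1208]
tcp_rot: [[0.888, -0.459, -0.0], [-0.459, -0.888, -0.0], [-0.0, 0.0, -1.0]]
force: [0.3, -0.5, -0.3]
opening: 0.59
grasp_force: 30.0
```

Emit:
drive_tool([
  [45, 0, 0, 0.15, 0, 0, 0],
  [45, 0, 0, 0.3, 0, 0, 0],
  [45, 0, 0, 0.45, 0, 0, 0],
  [45, 0, 0, 0.53, 0, 0, 0],
  [45, 0, 0, 0.6, 0, 0, 0],
  [45, 0, 0, 0.65, 0, 0, 0],
  [45, 0, 0, 0.68, 0, 0, 0],
  [45, 0, 0, 0.69, 0, 0, 0],
])

```text
time_s: 16.3
position: [0.4226, 0.0132, 0.0381]
tcp_rot: [[0.887, -0.461, 0.0], [-0.461, -0.887, -0.0], [0.0, -0.0, -1.0]]
force: [-0.2, 0.2, -1.2]
opening: 0.588
grasp_force: 30.0
```

```bash
python3 -c "
from plan import *
now()
from rig import optics; import cv2
c=optics.capture('side');cv2.imwrite('pics/s3.png',cv2.resize(c['color'][140:260,160:310],(750,600)))"
```

```text
t 16.3 p [422.6  13.2  38.1] yaw -117.5 tilt [ 0.01 -0.  ] open 51.2 gf 30.0 F [-0.2  0.2 -1.2] q [-13.  36. 119.  -0.  25. 104.]
```

View pics/s3.png

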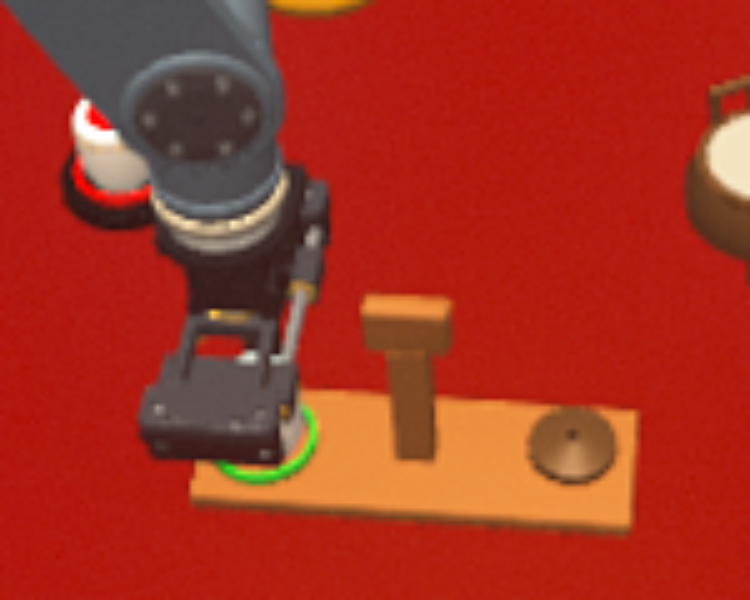

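The cup, mostly hidden by the gripper, sits inside the green ring at crop (265,440). The red cup stands in its nest at (110,160). I'll set the green cup down, let go and rise.

Emit:
drive_tool([
  [45, 0, 0, 0.01, 0, 0, 0],
  [45, 0, 0, 0.02, 0, 0, 0],
  [45, 0, 0, 0.025, 0, 0, 0],
  [54, 0, 0, 0.025, 0, 0, 0],
  [60, 0, 0, 0.025, 0, 0, 0],
  [70, 0, 0, 0.025, 0, 0, 0],
  [80, 0, 0, 0.025, 0, 0, 0],
  [80, 0, 0, 0.025, 0, 0, 0],
])

```text
time_s: 17.15
position: [0.4225, 0.0133, 0.0353]
tcp_rot: [[0.887, -0.461, 0.0], [-0.461, -0.887, -0.0], [0.0, -0.0, -1.0]]
force: [-0.4, 0.1, -0.7]
opening: 0.866
grasp_force: 0.0
```

Emit:
drive_tool([
  [80, 0, 0, -0.1, 0, 0, 0],
  [80, 0, 0, -0.3, 0, 0, 0],
  [80, 0, 0, -0.6, 0, 0, 0],
  [80, 0, 0, -0.9, 0, 0, 0],
  [80, 0, 0, -1, 0, 0, 0],
  [80, 0, 0, -1, 0, 0, 0],
])

```text
time_s: 17.75
position: [0.4237, 0.0131, 0.1571]
tcp_rot: [[0.887, -0.461, 0.005], [-0.461, -0.887, -0.001], [0.005, -0.001, -1.0]]
force: [-0.5, -0.8, -0.5]
opening: 0.922
grasp_force: 0.0
```

Emit:
drive_tool([
  [80, 0, 0, -0.3, 0, 0, 0],
  [80, 0, 0, -0.5, 0, 0, 0],
  [80, 0, 0, -0.5, 0, 0, 0],
  [80, 0, 0, -0.5, 0, 0, 0],
  [80, 0, 0, -0.5, 0, 0, 0],
])

```text
time_s: 18.25
position: [0.4211, 0.0136, 0.2136]
tcp_rot: [[0.887, -0.461, -0.004], [-0.461, -0.887, 0.001], [-0.004, 0.001, -1.0]]
force: [1.9, -0.2, 0.4]
opening: 0.92
grasp_force: 0.0
```

Run:
```python
from plan import *; from h import *; from rig import optics
now()
ims=[]
for n in("top","side"):
    c=optics.capture(n)
    bx=(160,150,330,260) if n=="side" else (140,160,310,270)
    x0,y0,x1,y1=bx; ims.append(cv2.resize(c["color"][y0:y1,x0:x1],(390,int(390*(y1-y0)/(x1-x0)))))
    for b in blobs(c,(50,120,90),(75,255,255),k=3,box=bx): print(n,"tag z72",circ(c,b,.072),"z22",circ(c,b,.022))
    v,u=np.mgrid[0:384,0:512];K=np.array([[c["fx"],0,c["cx"]],[0,c["fy"],c["cy"]],[0,0,1.]])
    p=cv2.undistortPoints(np.float64(np.c_[u.ravel(),v.ravel()]).reshape(-1,1,2),K,np.float64(c["D"])).reshape(-1,2)
    z=c["range_z"].ravel();R=cv2.Rodrigues(np.float64(c["rvec"]))[0]
    W=(np.c_[p,np.ones(len(p))]*z[:,None]-np.ravel(c["tvec"]))@R
    for nm,x,y,r,a,b2 in(("bar",.507,-.03,.05,.14,.16),("green",.423,.013,.032,.06,.08),("red",.404,.272,.032,.06,.08)):
        s=(z>0)&(np.hypot(W[:,0]-x,W[:,1]-y)<r)&(W[:,2]>a)&(W[:,2]<b2);q=W[s]
        if len(q)>10: print(nm,n,s.sum(),q.mean(0).round(4),cv2.minAreaRect(np.float32(q[:,:2]*1000)))
cv2.imwrite("pics/s4.png",np.hstack([cv2.resize(i,(390,252)) for i in ims]))
plan([423,13,213,-117.4],[506.5,-30.5,213,-117.4],[506.5,-30.5,117,-117.4])
```

```text
t 18.25 p [421.1  13.6 213.6] yaw -117.5 tilt [-0.21  0.05] open 80.0 gf 0.0 F [ 1.9 -0.2  0.4] q [-13.  15. 110.  -0.  54. 104.]
bar top 70 [ 0.5104 -0.0322  0.1503] ((510.490966796875, -32.093719482421875), (15.759942054748535, 38.97606658935547), 62.16180419921875)
red top 205 [0.4026 0.2722 0.0709] ((402.6649475097656, 273.7312927246094), (47.996307373046875, 50.009239196777344), 48.71672821044922)
side tag z72 (array([424.3,   9.9]), array([27.7, 28.3])) z22 (array([431.4,  50.7]), array([29.2, 29.8]))
bar side 111 [ 0.5073 -0.0332  0.1477] ((507.15106201171875, -31.260299682617188), (20.20921516418457, 48.556739807128906), 67.55028533935547)
green side 212 [0.4231 0.0061 0.0697] ((423.242919921875, 8.94088363647461), (50.135581970214844, 49.80266571044922), 29.013164520263672)
red side 108 [0.397  0.2702 0.0701] ((399.9051818847656, 273.8529968261719), (47.94340515136719, 47.8177490234375), 7.326015472412109)
-> [ 506.5  -30.5  213.  -117.4]
   [ 0.785  0.002  0.    -0.   ] mm 94.0
-> [ 506.5  -30.5  117.  -117.4]
   [ 0.   0.   0.8 -0. ] mm 96.0
```

View pics/s4.png

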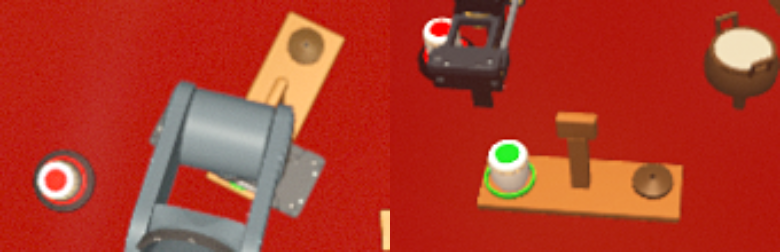

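Both cups sit in their nests: the red at left (57,180), the green at right (508,165). The carrier hasn't moved, so I go to the handle.

Emit:
drive_tool([
  [80, 0.2, 0, 0, 0, 0, 0],
  [80, 0.4, 0, 0, 0, 0, 0],
  [80, 0.6, 0, 0, 0, 0, 0],
  [80, 0.785, 0.002, 0, 0, 0, 0],
  [70, 0.785, 0.002, 0, 0, 0, 0],
  [60, 0.785, 0.002, 0, 0, 0, 0],
  [60, 0.785, 0.002, 0, 0, 0, 0],
])

```text
time_s: 19.05
position: [0.5041, -0.0295, 0.2144]
tcp_rot: [[0.887, -0.461, -0.003], [-0.461, -0.887, 0.001], [-0.003, 0.001, -1.0]]
force: [0.3, 0.4, -0.4]
opening: 0.744
grasp_force: 0.0
```

Emit:
drive_tool([
  [60, 0, 0, 0.15, 0, 0, 0],
  [60, 0, 0, 0.3, 0, 0, 0],
  [60, 0, 0, 0.45, 0, 0, 0],
  [60, 0, 0, 0.6, 0, 0, 0],
  [60, 0, 0, 0.7, 0, 0, 0],
  [60, 0, 0, 0.8, 0, 0, 0],
  [60, 0, 0, 0.825, 0, 0, 0],
  [60, 0, 0, 0.825, 0, 0, 0],
])

```text
time_s: 19.85
position: [0.5056, -0.0302, 0.116]
tcp_rot: [[0.887, -0.461, -0.001], [-0.461, -0.887, 0.0], [-0.001, 0.0, -1.0]]
force: [0.2, -0.4, 0.6]
opening: 0.685
grasp_force: 0.0
```

Run:
```python
from plan import *; from h import *; from rig import optics
now();c=optics.capture("side");cv2.imwrite("pics/s5.png",cv2.resize(c["color"][160:250,190:300],(660,540)))
```

```text
t 19.85 p [505.6 -30.2 116. ] yaw -117.5 tilt [-0.04  0.01] open 59.6 gf 0.0 F [ 0.2 -0.4  0.6] q [-16.  31. 105.  -0.  45. 101.]
```

View pics/s5.png

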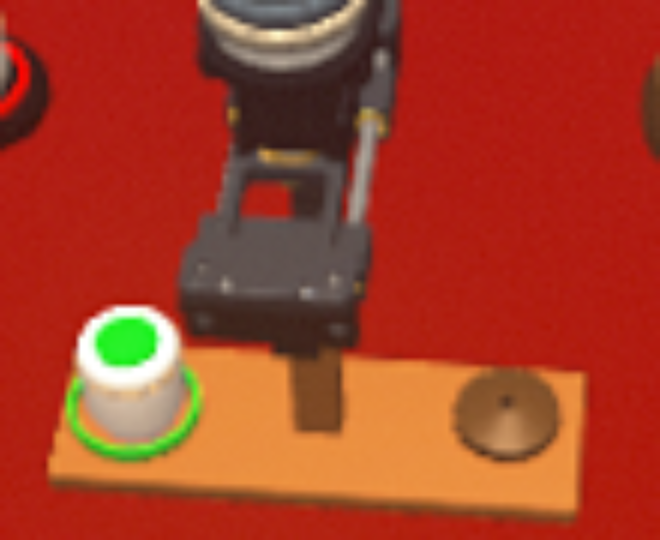

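The fingers straddle the bar above the post at (320,390), and the cup is seated at (130,380). I close, then make a small test lift.

Emit:
drive_tool([
  [45, 0, 0, 0, 0, 0, 0],
  [35, 0, 0, 0, 0, 0, 0],
  [28, 0, 0, 0, 0, 0, 0],
  [23, 0, 0, 0, 0, 0, 0],
  [19, 0, 0, 0, 0, 0, 0],
  [16, 0, 0, 0, 0, 0, 0],
  [12, 0, 0, 0, 0, 0, 0],
  [8, 0, 0, 0, 0, 0, 0],
])

```text
time_s: 20.7
position: [0.5059, -0.0301, 0.1161]
tcp_rot: [[0.887, -0.461, 0.0], [-0.461, -0.887, 0.0], [-0.0, -0.0, -1.0]]
force: [1.2, 2.1, -1.1]
opening: 0.185
grasp_force: 29.9
```

Emit:
drive_tool([
  [8, 0, 0, 0, 0, 0, 0],
  [8, 0, 0, 0, 0, 0, 0],
  [8, 0, 0, -0.03, 0, 0, 0],
  [8, 0, 0, -0.06, 0, 0, 0],
  [8, 0, 0, -0.1, 0, 0, 0],
  [8, 0, 0, -0.15, 0, 0, 0],
  [8, 0, 0, -0.15, 0, 0, 0],
  [8, 0, 0, -0.15, 0, 0, 0],
])

```text
time_s: 21.5
position: [0.506, -0.0304, 0.1345]
tcp_rot: [[0.887, -0.461, 0.001], [-0.461, -0.887, -0.0], [0.001, -0.0, -1.0]]
force: [-0.1, 0.4, -5.4]
opening: 0.181
grasp_force: 29.9
```

Run:
```python
from plan import *; from h import *; from rig import optics
now();c=optics.capture("side");cv2.imwrite("pics/s6.png",cv2.resize(c["color"][150:250,190:300],(660,600)))
```

```text
t 21.5 p [506.  -30.4 134.5] yaw -117.5 tilt [ 0.03 -0.01] open 15.8 gf 29.9 F [-0.1  0.4 -5.4] q [-16.  29. 104.  -0.  47. 101.]
```

View pics/s6.png

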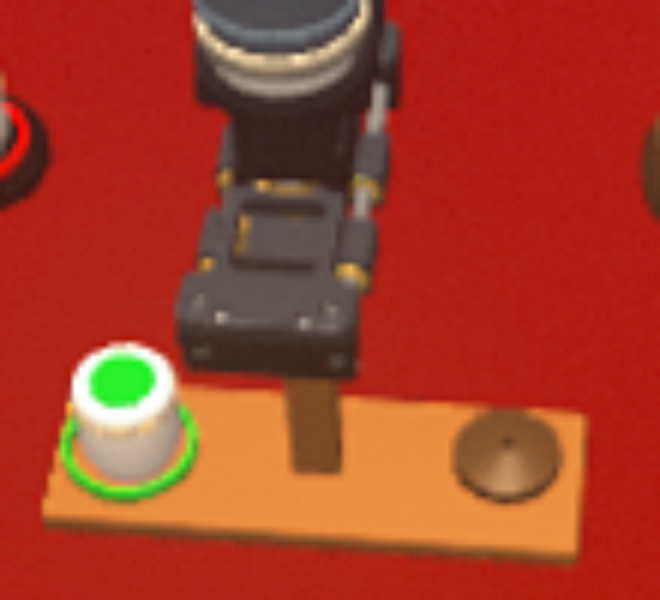

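The carrier hangs level at its full weight of 5.4 N, with the cup seated at (125,410). I lift on slowly.

Emit:
drive_tool([
  [8, 0, 0, -0.04, 0, 0, 0],
  [8, 0, 0, -0.1, 0, 0, 0],
  [8, 0, 0, -0.18, 0, 0, 0],
  [8, 0, 0, -0.26, 0, 0, 0],
  [8, 0, 0, -0.34, 0, 0, 0],
  [8, 0, 0, -0.42, 0, 0, 0],
  [8, 0, 0, -0.47, 0, 0, 0],
  [8, 0, 0, -0.5, 0, 0, 0],
])

```text
time_s: 22.35
position: [0.5062, -0.0304, 0.1952]
tcp_rot: [[0.887, -0.461, 0.001], [-0.461, -0.887, -0.0], [0.001, -0.0, -1.0]]
force: [-0.0, -0.4, -5.3]
opening: 0.184
grasp_force: 29.9
```

Emit:
drive_tool([
  [8, 0, 0, -0.04, 0, 0, 0],
  [8, 0, 0, -0.1, 0, 0, 0],
  [8, 0, 0, -0.18, 0, 0, 0],
  [8, 0, 0, -0.26, 0, 0, 0],
  [8, 0, 0, -0.34, 0, 0, 0],
  [8, 0, 0, -0.42, 0, 0, 0],
  [8, 0, 0, -0.47, 0, 0, 0],
  [8, 0, 0, -0.5, 0, 0, 0],
])

```text
time_s: 23.15
position: [0.5062, -0.0304, 0.2551]
tcp_rot: [[0.887, -0.461, 0.001], [-0.461, -0.887, -0.0], [0.001, -0.0, -1.0]]
force: [-0.3, -0.5, -4.7]
opening: 0.183
grasp_force: 29.9
```

Emit:
drive_tool([
  [8, 0, 0, 0, 0, 0, 0],
  [8, 0, 0, 0, 0, 0, 0],
  [8, 0, 0, 0, 0, 0, 0],
  [8, 0, 0, 0, 0, 0, 0],
  [8, 0, 0, 0, 0, 0, 0],
  [8, 0, 0, 0, 0, 0, 0],
  [8, 0, 0, 0, 0, 0, 0],
  [8, 0, 0, 0, 0, 0, 0],
])

```text
time_s: 23.95
position: [0.5059, -0.0303, 0.2542]
tcp_rot: [[0.887, -0.461, -0.0], [-0.461, -0.887, 0.0], [-0.0, -0.0, -1.0]]
force: [0.5, 0.3, -5.2]
opening: 0.181
grasp_force: 29.9
```

Run:
```python
from plan import *; from h import *; from rig import optics
now();c=optics.capture("side");cv2.imwrite("pics/s7.png",cv2.resize(c["color"][80:260,140:340],(660,594)))
```

```text
t 23.95 p [505.9 -30.3 254.2] yaw -117.5 tilt [-0.  0.] open 15.7 gf 29.9 F [ 0.5  0.3 -5.2] q [-16.  19.  97.   0.  65. 101.]
```

View pics/s7.png

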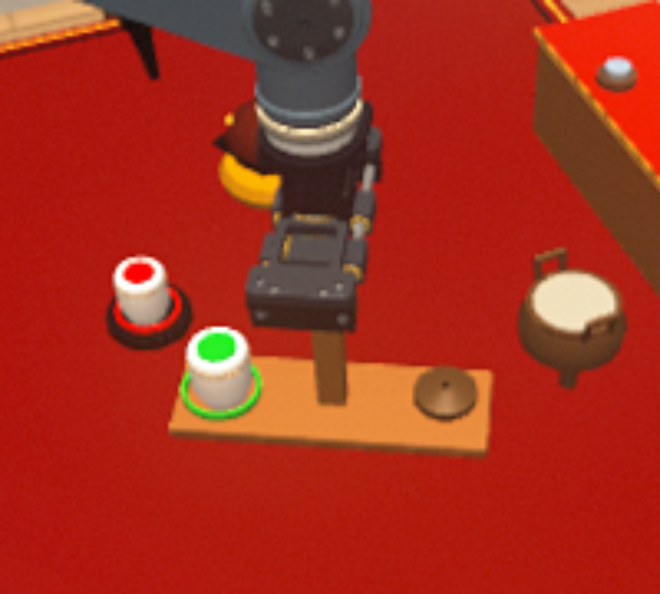

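The carrier is about 138 mm up and level, with the green cup aboard at (218,370) and the red cup in its nest at (143,295). I hand it in.

```bash
python3 -c "
from rig import order
print(order.hand_in())"
```

```text
the job is handed in; nothing more can be done
None
```

I handed the job in at about 24 s: the red cup is in the repair stand, and the carrier is held level and steady about 138 mm up with the green cup in its nest. The hand-in returned no verdict.

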